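# Take one confection bar out of a pan and square it on the slicer bed

## Task

Two firm white confection bars lie side by side, touching, in the steel pan. With a light press on its top, slide one of them (whichever has the room) across the pan floor clear of its neighbour, then lift that one out and lay it flat on the green slicer bed, lengthwise along the black fence, wholly on the bed and pushed up flush against the fence along its whole length. Treat the bars gently, do not drop them, leave the other bar in the pan, and keep clear of the pastry brush and the tape roll.

Things in the scene. Friction and masses are not known exactly. Their poses are not given: they have to be found in the camera images.
- pan: open steel pan, fixed; inside 215 mm along its x, 172 mm along its y; walls 3 mm, rim top 53.5 mm above the counter, floor 3 mm thick. Small wire handles stick out 17 mm at both y sides. Origin: centre of its underside, on the counter; z up. The bars lie along its y, touching, anywhere across its x, with about 60 mm or more free on the roomier side of the pair.
- bar_a: white speckled bar, 47 x 152 x 34 mm (x, y, z), 0.17 to 0.34 kg, firm; slippery on the polished pan (friction 0.2 to 0.3). Origin: centre of its underside. At the start on the pan floor, touching bar_b, on its +x side (pan's x). Pinch it across the 47 mm. A shock, press or grip over 90 N (both pads added) bruises it: touch it at 20 mm/s or less, press about 10 N, grip about 15 N.
- bar_b: the second bar, the same in every way as bar_a; at the start on bar_a's -x side (pan's x). Either bar may be the one taken.
- bed: slicer bed, fixed: green board 140 (x) by 200 (y) mm, its flat top 30 mm above the counter, thin black lines across it (look only); a black fence 12 mm thick runs along its whole +x edge and stands 24 mm above the top. Origin: centre of its underside, on the counter; x points to the fence, z up.
- fence_face (a point): point on the bed's top at the foot of the fence's inner face, midway along the fence (from the bed's origin 58 mm along x, 30 mm up); axes as the bed's. A bar flush with the fence has its origin 23.7 mm before this point along x, and its y along the point's y (either way round).
- brush: pastry brush with wooden handle, 44 x 180 x 13 mm, lying flat between pan and bed; bystander. Origin: centre of its underside.
- tape: roll of tape lying flat, 104 mm across, 25 mm high; bystander. Origin: centre of its underside.
There are look-alikes about, which are no part of the job. Leave any red look-alike of the bar_a alone.

How it is judged:
On the way, in this order (a step that is already met when the one before it is completed fails the run):
1. one bar has been slid at least 14 mm clear of the other while both still lie on the pan floor (horizontal distance between bar_a and bar_b above 0.062 m and z of each of bar_a, bar_b in the frame of pan below 0.009 m), for 0.2 s.
2. one bar is lifted above the rim of the pan while the other lies on the pan floor (((height (world z) of bar_a above 0.056 m and z of bar_b in the frame of pan below 0.009 m) or (height (world z) of bar_b above 0.056 m and z of bar_a in the frame of pan below 0.009 m))), for 0.1 s.
At the end, for the whole second after the job is handed in: One bar lies flat and at rest on the slicer bed, its long side within 3.5 mm of the fence and parallel to it within 0.045 rad, wholly on the bed (centred along the fence within 24 mm); the other bar lies flat and at rest on the pan floor (((x of bar_a in the frame of fence_face between -0.0272 and -0.02 m and y of bar_a in the frame of fence_face between -0.024 and 0.024 m and z of bar_a in the frame of fence_face between -0.004 and 0.004 m and angle between the y axis of bar_a and the y axis of bed, either way round below 0.045 rad and angle between each of bar_a, bar_b's own z axis and vertical below 0.06 rad and linear speed of each of bar_a, bar_b below 0.02 m/s and z of bar_b in the frame of pan below 0.008 m and x of bar_b in the frame of pan between -0.0875 and 0.0875 m) or (x of bar_b in the frame of fence_face between -0.0272 and -0.02 m and y of bar_b in the frame of fence_face between -0.024 and 0.024 m and z of bar_b in the frame of fence_face between -0.004 and 0.004 m and angle between the y axis of bar_b and the y axis of bed, either way round below 0.045 rad and angle between each of bar_b, bar_a's own z axis and vertical below 0.06 rad and linear speed of each of bar_b, bar_a below 0.02 m/s and z of bar_a in the frame of pan below 0.008 m and x of bar_a in the frame of pan between -0.0875 and 0.0875 m))); the robot touches nothing.
It fails at once if a bar is squeezed or pressed by the fingers with more than 90 N in all, even for a moment (contact force between the fingers and bar_a above 90 N or contact force between the fingers and bar_b above 90 N).
It fails at once if a bar is dropped: it moves at over 0.7 m/s (a fall of 25 mm) with no finger on it ((linear speed of bar_a above 0.7 m/s and contact force between the fingers and bar_a below 0.1 N) or (linear speed of bar_b above 0.7 m/s and contact force between the fingers and bar_b below 0.1 N)).
It fails at once if a bar is rammed onto the slicer bed or its fence (over 90 N between them) (contact force between bed and bar_a above 90 N or contact force between bed and bar_b above 90 N).
It fails at once if the brush or the tape roll is shifted by more than 20 mm (distance of any of brush, tape from where it was at the start of the episode above 0.02 m).
It also fails if it takes over 64 s, if anything falls off the work surface, if the arm or the gripper's body presses on something with over 40 N, if the wrist force passes 120 N, or if a joint passes its speed limit or range.

## Robot

A 7-joint arm with a two-finger parallel gripper is mounted at the origin on a cart in front of the work surface, level with it; the furniture and walls round the work are solid. World frame = base frame: x ahead of the robot, y to its left, z up, the work surface at z = 0. Lengths are in m, angles in rad, forces in N, time in s.
With the tool pointing down it reaches from about 0.425 to 1.025 m from the base axis. Payload 9.4 kg.
Tool frame: the origin (TCP) lies midway between the tips of the shut fingers; the grasp point (between the pads) lies 19 mm behind it; z points along the fingers, y is the line along which they close (so a half turn about z gives the same grasp; the last joint's range is limited). The gripper opens to 85 mm and grips with 20 to 120 N. Pads are 22 mm wide; open, the fingers measure 114 mm over their backs; the gripper's body (76 mm by 85 mm) begins 54 mm behind the grasp point. The pads swing forward as they close: fully open they stand 13 mm farther back than shut.
Start: joints at [1.235, 0.599, -0.003, 1.599, 0.002, 0.943, -0.08], TCP at [0.186, -0.701, 0.231] pointing down, gripper open.
Joint ranges: [-2.57, 2.57], [-0.35, 1.97], [-1.29, 1.29], [0.11, 2.56], [-1.05, 4.19], [0.11, 1.86], [-2.63, 2.63]. Speed limits (rad/s): [2.22, 2.22, 3.01, 3.01, 3.14, 3.14, 3.14].

## Interface

Orientations are given as a unit quaternion [w, x, y, z].
In Python, from bench import env gives the robot as it stands. The module is installed in compiled form; this text tells all that it offers.
- The arm moves only by the tool servo_tool, never from a script. Its argument "plan" is a list that holds one entry, the list of rows, each a list of 7 numbers: the turn, a rotation vector about the tool's x, y, z in rad, then the shift along the tool's x, y, z in m, then the closure in counts, from 0 (fully open) to 255 (shut). In form: [[[ax, ay, az, tx, ty, tz, fingers], ...]]. A call has 1 to 8 rows; each row is the pose to reach, as a shift and turn from the pose commanded when the call began, along the tool's axes at that moment; what a row does not reach only later rows make up. A row lasts 1/8 s, in which the tool goes at most 62.5 mm and 10.7 degrees, less where a joint would pass 70% of its speed; a pose out of reach is approached as far as the arm can. A call with a gripper value outside its range is refused whole. The fingers move at their own pace and stop on an object; "newtons" is the grip in N (left out, the last holds). Time passes only in rows, so rows that repeat a pose let the fingers close. It gives the time, the measured TCP pose, the force, the opening and the grip force at its end, in the units of the state.
- env.sense(): the state, without advancing time (a new reading comes with each control period).
- env.camera(name): name is "scene" or "top" or "wrist"; returns (picture, depth): 400x640x3 uint8, red, green, blue; 400x640 float32, m along the optical axis (not along the pixel's ray), 0 where there is no reading.
- env.camera_params(name): a dict with "mtx" (3x3 intrinsics, pixels), "k1" (the pictures are not rectified: a ray, as slopes to the right and down, at radius r is drawn at 1 + k1 r^2 times it, then the intrinsics apply), "xyz" and "orientation" of the camera in the world. Camera axes: x right, y down, z forward; pixel columns grow to the right and rows downward; lengths in m; the calibration is good to about 2 mm. A picture is of the moment at which its call begins: read the wrist's pose just before it. camera_params takes no time and is no camera call; for the wrist camera it gives the pose at the moment of the call.
- env.finish_job(): hands the job in; it is judged then, once.
The state is a dict: "t": time; "joint_positions": joint angles; "qvel": joint speeds; "effort": joint torques, N m; "tcp_pos": TCP position; "ee_rot": TCP orientation; "contact_force": force on the tool from outside, world axes, zero at the start; "moment": the same for the moment, N m; "finger_gap": finger opening in m; "finger_force": force on a finger pad.
Only numpy, scipy, OpenCV 4.12 (cv2) and the standard library are available. Lean on these libraries where they do the work, as an engineer would, in place of code of your own. Each camera call takes 0.05 s, during which the arm holds its last target. There are 200 camera calls.

## Working session

There is one attempt and no reset: what is moved stays moved. The work goes in short steps, Python scripts to look and compute and a tool call to move; the robot and the scene stay as the last step left them, time stands still between calls to the robot, and variables do not carry over. Pictures are saved under pics/ and viewed, at most 10 in all, crops included, and the job is handed in when it is done.

Besides the shell and the picture viewer there is one more tool, called after "Request:" as name(argument=value, ...) on one line, values as JSON. servo_tool: Moves the arm, as the interface text tells. Its arguments: {"type":"object","properties":{"plan":{"type":"array","items":{"type":"array","items":{"type":"array","items":{"type":"number"}}}},"newtons":{"type":"number"}},"required":["plan"]}

```bash
mkdir -p pics
cat > h.py <<'E'
import numpy as np, cv2
from scipy.spatial.transform import Rotation as R
from bench import env
def rot(q): return R.from_quat([q[1],q[2],q[3],q[0]])
def cloud(name,p,d):
    h,w=d.shape; u,v=np.meshgrid(np.arange(w),np.arange(h))
    K=np.array(p['mtx']); D=np.array([p['k1'],0,0,0.])
    s=cv2.undistortPoints(np.stack([u,v],-1).reshape(-1,1,2).astype(float),K,D).reshape(h,w,2)
    c=np.dstack([s,np.ones((h,w))])*d[...,None]
    P=rot(p['orientation']).apply(c.reshape(-1,3))+np.array(p['xyz'])
    P=P.reshape(h,w,3); P[d<=0]=np.nan
    return P
def look(name):
    p=env.camera_params(name); im,d=env.camera(name)
    return im,cloud(name,p,d)
def save(im,f): cv2.imwrite('pics/'+f,im[...,::-1])
E
python3 - <<'E'
from h import *
for n in ('top','scene'):
    im,P=look(n); save(im,n+'0.png'); np.savez(n+'0.npz',im=im,P=P); print(n,env.camera_params(n))
print(env.sense())
E
```

```text
top {'mtx': array([[452.02402105,   0.        , 315.82213829],
       [  0.        , 452.02402105, 204.23491775],
       [  0.        ,   0.        ,   1.        ]]), 'k1': -0.05978908837436074, 'xyz': array([ 0.4397563 , -0.00303136,  0.9713108 ]), 'orientation': array([-0.05240671,  0.71052661, -0.70073052,  0.03717797])}
scene {'mtx': array([[470.54044516,   0.        , 317.05023688],
       [  0.        , 470.54044516, 204.12803206],
       [  0.        ,   0.        ,   1.        ]]), 'k1': -0.06231077573708817, 'xyz': array([-0.00755038, -0.68697671,  0.54362256]), 'orientation': array([-0.4807919 ,  0.81170157, -0.28393561,  0.1713484 ])}
{'t': 0.1, 'joint_positions': array([ 1.23528076,  0.60005493, -0.00250327,  1.60007398,  0.00179529,
        0.9429392 , -0.07980537]), 'qvel': array([ 0.00046861, -0.00047233, -0.00035043, -0.00323859, -0.00103339,
       -0.00032608,  0.00201365]), 'effort': array([ 7.18398514e-03, -7.77984595e+01,  1.57015465e+00, -2.58622080e+01,
        1.26026699e-02,  5.55062637e-03, -2.11718685e-05]), 'tcp_pos': array([ 0.1854015 , -0.70043033,  0.23048822]), 'ee_rot': array([-7.16645728e-04,  9.91637107e-01,  1.29055431e-01, -1.71481772e-04]), 'contact_force': array([ 0.00924635, -0.13396378, -0.5039376 ]), 'moment': array([ 0.04287404,  0.02782278, -0.00592127]), 'finger_force': 0.0, 'finger_gap': 0.0855365296329736}
```

View pics/top0.png

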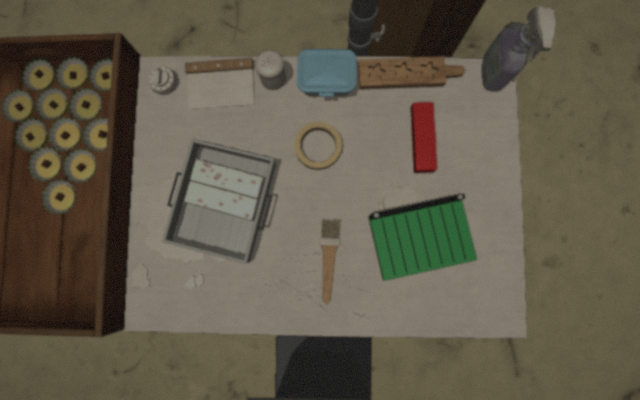

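View pics/scene0.png

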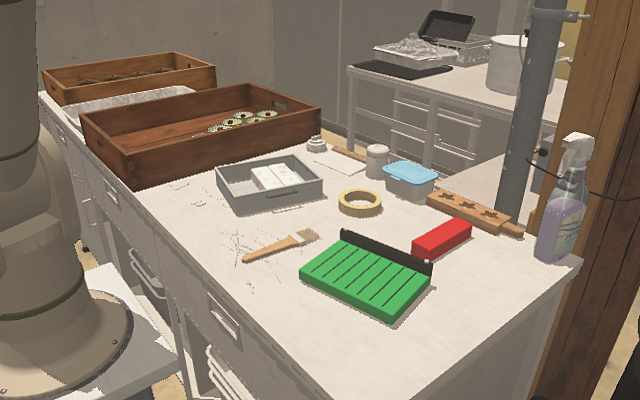

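The top view shows the pan at about (222,200) with the two white bars at (228,175) and (222,200). The free floor lies toward the robot, at the bottom of the image. The bed is at (425,238) with its fence on the upper edge, the brush at (329,260) and the tape at (318,145). Candidates for the bars are the two white speckled ones in the pan and the red block at (425,137). The red one is the look-alike, so I'll take the white bar nearer the robot (222,200), since it has the room.

```bash
cat > m.py <<'E'
from h import *
def rect(P,m):
    q=P[m][:,:2]*1000
    r=cv2.minAreaRect(q.astype(np.float32)); b=cv2.boxPoints(r)
    return r,b
E
python3 - <<'E'
from m import *
for n in ('top','scene'):
    a=np.load(n+'0.npz'); im,P=a['im'],a['P']; z=P[...,2]; hsv=cv2.cvtColor(im,cv2.COLOR_RGB2HSV)
    x,y=P[...,0],P[...,1]
    print(n)
    if n=='top':
        box=np.zeros(z.shape,bool); box[130:270,160:285]=1
    else: box=np.zeros(z.shape,bool); box[150:220,210:330]=1
    print('counter z',np.nanmedian(z[290:320,200:260]) if n=='top' else np.nanmedian(z[230:260,170:220]))
    m=box&(z>.028)&(z<.046)&(hsv[...,1]<60)
    m=cv2.morphologyEx(m.astype(np.uint8),cv2.MORPH_OPEN,np.ones((3,3)))
    k,l,s,c=cv2.connectedComponentsWithStats(m)
    for i in range(1,k):
        if s[i,4]>200: print('bars',s[i],rect(P,l==i),np.nanmedian(z[l==i]))
    m=box&(z>.048)&(z<.062); print('rim',m.sum(),rect(P,m))
    g=(hsv[...,0]>45)&(hsv[...,0]<80)&(hsv[...,1]>120)&(z>.02)&(z<.04)
    g=cv2.morphologyEx(g.astype(np.uint8),cv2.MORPH_OPEN,np.ones((3,3)))>0
    print('bed',g.sum(),rect(P,g),np.nanmedian(z[g]))
    gb=cv2.dilate(g.astype(np.uint8),np.ones((35,35)))>0
    f=gb&(z>.045)&(z<.07); print('fence',f.sum(),rect(P,f),np.nanmedian(z[f]))
a=np.load('top0.npz'); P=a['P'];im=a['im']
print('brush',P[260,329],'tape',P[130,318])
for v in range(135,270,8): 
    u=int(230-(v-145)*.29); print(v,u,P[v,u].round(3),im[v,u])
save(cv2.resize(im[130:275,150:290],None,fx=4,fy=4,interpolation=cv2.INTER_CUBIC),'pan0.png')
E
```

```text
top
counter z 0.00039370027315804856
bars [ 185  160   78   60 3075] (((588.58203125, 213.88174438476562), (152.25181579589844, 95.24046325683594), 75.37702178955078), array([[523.28577, 152.24379],
       [615.44116, 128.19963],
       [653.8783 , 275.5197 ],
       [561.7229 , 299.56384]], dtype=float32)) 0.03832598972211032
rim 1275 (((562.2240600585938, 214.29043579101562), (196.15411376953125, 225.6199188232422), 76.53240203857422), array([[429.67447 , 145.18324 ],
       [649.0903  ,  92.637405],
       [694.7737  , 283.39764 ],
       [475.35785 , 335.94348 ]], dtype=float32))
bed 5339 (((489.1672668457031, -204.48226928710938), (124.07991027832031, 194.62451171875), 13.092942237854004), array([[ 406.69583, -123.75375],
       [ 450.7844 , -313.31876],
       [ 571.6387 , -285.2108 ],
       [ 527.5502 ,  -95.64578]], dtype=float32)) 0.03176665693395653
fence 594 (((555.1344604492188, -189.10023498535156), (12.182250022888184, 198.85690307617188), 12.969820976257324), array([[ 526.88324,  -93.57544],
       [ 571.5142 , -287.3592 ],
       [ 583.3857 , -284.62503],
       [ 53
[... 1604 characters left out ...]
232 [ 0.717  0.208 -0.   ] [127 120 107]
143 230 [0.698 0.211 0.002] [134 126 113]
151 228 [0.672 0.209 0.03 ] [69 65 60]
159 225 [0.661 0.221 0.002] [120 117 108]
167 223 [0.636 0.216 0.039] [131 131 117]
175 221 [0.618 0.219 0.039] [130 124 113]
183 218 [0.601 0.225 0.038] [142 146 134]
191 216 [0.584 0.228 0.039] [143 147 134]
199 214 [0.567 0.232 0.039] [143 146 135]
207 212 [0.55  0.236 0.038] [139 141 130]
215 209 [0.536 0.25  0.005] [123 118 110]
223 207 [nan nan nan] [120 118 108]
231 205 [0.502 0.258 0.003] [120 117 108]
239 202 [0.484 0.263 0.004] [121 119 110]
247 200 [0.467 0.267 0.003] [74 73 65]
255 198 [0.45  0.271 0.002] [142 133 118]
263 195 [0.433 0.276 0.003] [131 123 109]
```

View pics/pan0.png

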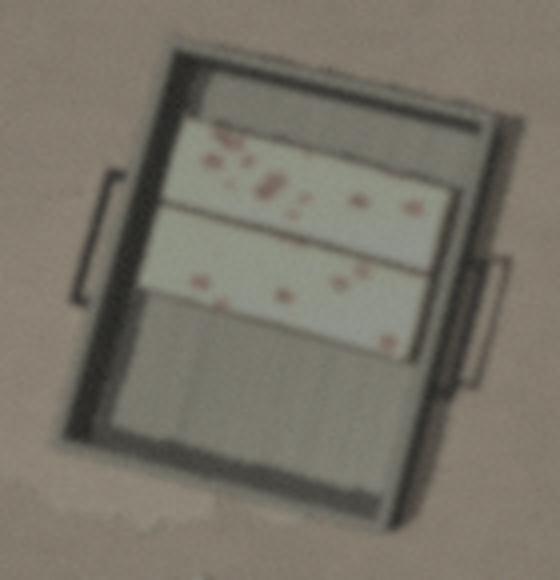

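The crop confirms it: two white speckled bars are touching, and the near (lower) one at crop (285,285) has about 86 mm of free floor below it. I now have good numbers for the bars and the fence, so I'll compute the moves.

```bash
cat > go.py <<'E'
import sys
from m import *
def tgt(x,y,z,yaw,pos=None,q=None):
    "yaw: world angle (deg) of tool y; prints rotvec (tool), shift (tool)"
    s=env.sense(); p=s['tcp_pos'] if pos is None else pos; A=rot(s['ee_rot'])
    t=np.radians(yaw); Y=np.array([np.cos(t),np.sin(t),0]); Z=np.array([0,0,-1.]); X=np.cross(Y,Z)
    B=R.from_matrix(np.c_[X,Y,Z])
    print('rot',(A.inv()*B).as_rotvec().round(4),'shift',A.inv().apply(np.array([x,y,z])-p).round(4))
if __name__=='__main__':
    a=list(map(float,sys.argv[1:]))
    s=env.sense(); print(s['t'],s['tcp_pos'].round(4),s['contact_force'].round(1),s['finger_gap'].round(4),'tooly',np.degrees(np.arctan2(*rot(s['ee_rot']).as_matrix()[[1,0],1])).round(2))
    for i in range(0,len(a),4): tgt(*a[i:i+4])
E
python3 go.py .5 -.25 .25 -14.6  .5656 .2199 .15 -14.6
```

```text
Traceback (most recent call last):
  File "go.py", line 11, in <module>
    s=env.sense(); print(s['t'],s['tcp_pos'].round(4),s['contact_force'].round(1),s['finger_gap'].round(4),'tooly',np.degrees(np.arctan2(*rot(s['ee_rot']).as_matrix()[[1,0],1])).round(2))
                                                                                  ^^^^^^^^^^^^^^^^^^^^^
AttributeError: 'float' object has no attribute 'round'
```

```bash
sed -i "s/s\['finger_gap'\].round(4)/round(float(s['finger_gap']),4)/" go.py
python3 go.py .5 -.25 .25 -14.6  .5656 .2199 .15 -14.6
```

```text
0.1 [ 0.1854 -0.7004  0.2305] [ 0.  -0.1 -0.5] 0.0855 tooly -75.17
rot [-1.4000e-03 -6.0000e-04 -1.0571e+00] shift [ 0.4194 -0.3549 -0.0191]
rot [-1.4000e-03 -6.0000e-04 -1.0571e+00] shift [ 0.6031 -0.7922  0.0816]
```

Request:
servo_tool(plan=[[[0, 0, -0.13, 0.05, -0.04, -0.01, 255], [0, 0, -0.26, 0.1, -0.08, -0.02, 255], [0, 0, -0.4, 0.15, -0.12, -0.02, 255], [0, 0, -0.53, 0.2, -0.17, -0.02, 255], [0, 0, -0.66, 0.25, -0.21, -0.02, 255], [0, 0, -0.79, 0.3, -0.25, -0.02, 255], [0, 0, -0.92, 0.36, -0.3, -0.02, 255], [0, 0, -1.057, 0.42, -0.355, -0.02, 255]]])

```text
t: 1.1
tcp_pos: [0.473, -0.2916, 0.2512]
ee_rot: [0.0, 0.79, 0.613, -0.0]
contact_force: [1.2, -0.9, -0.1]
finger_gap: 0.0002
finger_force: 0.0
```

```bash
python3 go.py .5656 .2199 .12 -14.6
```

```text
1.1 [ 0.473  -0.2916  0.2512] [ 1.2 -0.9 -0.1] 0.0002 tooly -14.37
rot [-0.      0.0001  0.004 ] shift [ 0.5185 -0.0372  0.1311]
```

Request:
servo_tool(plan=[[[0, 0, 0, 0.055, -0.006, 0, 255], [0, 0, 0, 0.11, -0.013, 0, 255], [0, 0, 0, 0.17, -0.02, 0.01, 255], [0, 0, 0, 0.23, -0.027, 0.03, 255], [0, 0, 0, 0.29, -0.034, 0.05, 255], [0, 0, 0, 0.35, -0.041, 0.07, 255], [0, 0, 0, 0.41, -0.048, 0.09, 255], [0, 0, 0, 0.47, -0.055, 0.11, 255]]])

```text
t: 2.1
tcp_pos: [0.5368, 0.1718, 0.1422]
ee_rot: [0.0, 0.791, 0.611, -0.0]
contact_force: [1.0, -0.2, -0.5]
finger_gap: 0.0002
finger_force: 0.0
```

Request:
servo_tool(plan=[[[0, 0, 0, 0, 0, 0.02, 255], [0, 0, 0, 0, 0, 0.03, 255], [0, 0, 0, 0, 0, 0.03, 255]]])

```text
t: 2.48
tcp_pos: [0.5363, 0.1689, 0.1125]
ee_rot: [-0.0, 0.792, 0.611, -0.001]
contact_force: [-0.3, 0.2, 1.5]
finger_gap: -0.0002
finger_force: 0.0
```

```bash
python3 go.py .5656 .2199 .05 -14.6
```

```text
2.475 [0.5363 0.1689 0.1125] [-0.3  0.2  1.5] -0.0002 tooly -14.67
rot [-0.0012  0.0014 -0.0012] shift [0.0568 0.0155 0.0624]
```

Request:
servo_tool(plan=[[[0, 0, 0, 0.057, 0.0155, 0.02, 255], [0, 0, 0, 0.057, 0.0155, 0.04, 255], [0, 0, 0, 0.057, 0.0155, 0.062, 255], [0, 0, 0, 0.057, 0.0155, 0.062, 255]]])

```text
t: 2.98
tcp_pos: [0.5659, 0.2199, 0.0506]
ee_rot: [-0.0, 0.792, 0.611, -0.001]
contact_force: [-0.6, 0.1, 0.7]
finger_gap: -0.0
finger_force: 0.0
```

Request:
servo_tool(plan=[[[0, 0, 0, 0, 0, 0.002, 255], [0, 0, 0, 0, 0, 0.004, 255], [0, 0, 0, 0, 0, 0.006, 255], [0, 0, 0, 0, 0, 0.008, 255], [0, 0, 0, 0, 0, 0.01, 255]]])

```text
t: 3.6
tcp_pos: [0.5661, 0.2213, 0.041]
ee_rot: [0.0, 0.791, 0.611, 0.0]
contact_force: [0.0, 0.3, -0.5]
finger_gap: -0.0001
finger_force: 0.0
```

```bash
python3 go.py .5656 .2199 .037 -14.6
```

```text
3.6 [0.5661 0.2213 0.041 ] [ 0.   0.3 -0.5] -0.0001 tooly -14.61
rot [ 0.0001 -0.     -0.0001] shift [-0.0015 -0.0001  0.004 ]
```

Lowering in small steps to feel the contact.

Request:
servo_tool(plan=[[[0, 0, 0, 0, 0, 0.001, 255], [0, 0, 0, 0, 0, 0.002, 255], [0, 0, 0, 0, 0, 0.003, 255], [0, 0, 0, 0, 0, 0.004, 255]]])

```text
t: 4.1
tcp_pos: [0.5661, 0.2213, 0.0376]
ee_rot: [0.0, 0.791, 0.611, 0.0]
contact_force: [-3.7, -1.2, 15.9]
finger_gap: 0.0005
finger_force: 8.2
```

Request:
servo_tool(plan=[[[0, 0, 0, 0, 0, 0.0005, 255], [0, 0, 0, 0, 0, 0.0005, 255]]])

```text
t: 4.35
tcp_pos: [0.5661, 0.2213, 0.0376]
ee_rot: [0.0, 0.791, 0.611, 0.0]
contact_force: [-2.7, -1.1, 13.1]
finger_gap: -0.0003
finger_force: 6.3
```

Request:
servo_tool(plan=[[[0, 0, 0, 0, -0.001, 0, 255], [0, 0, 0, 0, -0.003, 0, 255], [0, 0, 0, 0, -0.006, 0, 255], [0, 0, 0, 0, -0.009, 0, 255], [0, 0, 0, 0, -0.012, 0, 255], [0, 0, 0, 0, -0.015, 0, 255], [0, 0, 0, 0, -0.018, 0, 255], [0, 0, 0, 0, -0.02, 0, 255]]])

```text
t: 5.35
tcp_pos: [0.5484, 0.2268, 0.0376]
ee_rot: [0.0, 0.791, 0.611, 0.002]
contact_force: [1.8, -0.0, 7.3]
finger_gap: 0.0001
finger_force: 3.9
```

Request:
servo_tool(plan=[[[0, 0, 0, 0, -0.003, 0, 255], [0, 0, 0, 0, -0.006, 0, 255], [0, 0, 0, 0, -0.009, 0, 255], [0, 0, 0, 0, -0.012, 0, 255], [0, 0, 0, 0, -0.014, 0, 255], [0, 0, 0, 0, -0.015, 0, 255], [0, 0, 0, 0, -0.015, 0, 255]]])

```text
t: 6.22
tcp_pos: [0.5338, 0.2306, 0.0376]
ee_rot: [0.0, 0.791, 0.611, 0.002]
contact_force: [1.4, -0.6, 8.3]
finger_gap: -0.0002
finger_force: 4.3
```

Run:
```python
from h import *
im,P=look('top'); save(cv2.resize(im[130:275,150:290],None,fx=4,fy=4,interpolation=cv2.INTER_CUBIC),'slid.png')
```

```text
(no output)
```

View pics/slid.png

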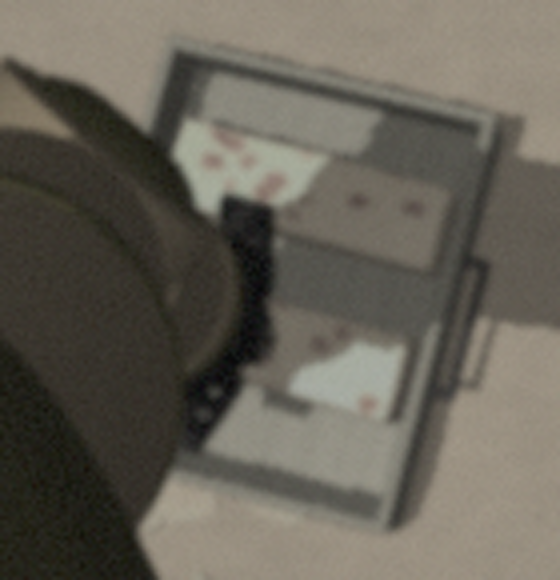

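The near bar, at crop (330,360), is now about 33 mm clear of its neighbour at (310,205). I'll raise the tool and measure with the wrist and top cameras.

Request:
servo_tool(plan=[[[0, 0, 0, 0, 0, -0.01, 255], [0, 0, 0, 0, 0, -0.06, 255], [0, 0, 0, 0, 0, -0.12, 110], [0, 0, 0, 0, 0, -0.16, 80], [0, 0, 0, 0, 0, -0.18, 80], [0, 0, 0, 0, 0, -0.18, 80]]])

```text
t: 7.02
tcp_pos: [0.5327, 0.2303, 0.2184]
ee_rot: [0.0, 0.791, 0.611, 0.001]
contact_force: [0.0, 0.9, 0.0]
finger_gap: 0.0589
finger_force: 0.0
```

```bash
cat > bars.py <<'E'
from m import *
def bars(f,zlo=.027,zhi=.047,region=None):
    im,P=look('wrist'); save(im,f)
    hsv=cv2.cvtColor(im,cv2.COLOR_RGB2HSV); z=P[...,2]
    m=(z>zlo)&(z<zhi)
    if region: m&=(P[...,0]>region[0])&(P[...,0]<region[1])&(P[...,1]>region[2])&(P[...,1]<region[3])
    m=cv2.morphologyEx(m.astype(np.uint8),cv2.MORPH_OPEN,np.ones((5,5)))
    k,l,s,c=cv2.connectedComponentsWithStats(m)
    for i in range(1,k):
        if s[i,4]>800:
            r,b=rect(P,l==i); print(s[i],np.round(r[0],1),np.round(r[1],1),round(r[2],2),np.nanmedian(z[l==i]).round(4))
    return im,P
E
python3 - <<'E'
from bars import *
bars('w1.png',region=(.4,.72,.08,.35))
E
python3 go.py
```

```text
[ 394  104   59  154 1307] [664.3 187.7] [175.7  47.6] 60.55 0.0367
[ 293  113   44  134 5507] [532.5 228.7] [150.6  46.6] 75.52 0.0377
[ 364  112   52  134 5685] [611.7 209.4] [150.1  47.2] 75.4 0.0376
7.075 [0.5321 0.2299 0.217 ] [-0.3 -0.8 -0.4] 0.0587 tooly -14.62
```

View pics/w1.png

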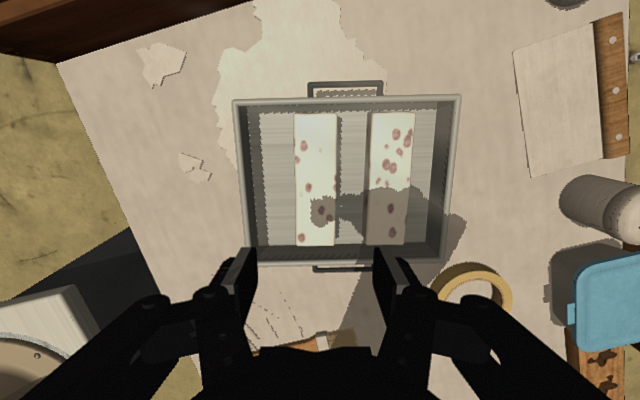

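The wrist view shows the freed bar at (315,180) and its neighbour at (388,180), with centres 81.5 mm apart. There's room for the fingers on both sides, so I'll descend and grasp.

Request:
servo_tool(plan=[[[0, 0, 0, -0.001, 0.0007, 0.03, 60], [0, 0, 0, -0.001, 0.0007, 0.08, 60], [0, 0, 0, -0.001, 0.0007, 0.12, 60], [0, 0, 0, -0.001, 0.0007, 0.15, 60], [0, 0, 0, -0.001, 0.0007, 0.165, 60], [0, 0, 0, -0.001, 0.0007, 0.17, 60]]])

```text
t: 7.82
tcp_pos: [0.532, 0.2288, 0.0454]
ee_rot: [-0.0, 0.791, 0.612, -0.001]
contact_force: [-0.2, 0.3, 0.7]
finger_gap: 0.0656
finger_force: 0.0
```

Request:
servo_tool(plan=[[[0, 0, 0, 0, 0, 0.005, 60], [0, 0, 0, 0, 0, 0.01, 60], [0, 0, 0, 0, 0, 0.015, 60], [0, 0, 0, 0, 0, 0.02, 60], [0, 0, 0, 0, 0, 0.025, 60], [0, 0, 0, 0, 0, 0.03, 60], [0, 0, 0, 0, 0, 0.035, 60], [0, 0, 0, 0, 0, 0.037, 60]]])

```text
t: 8.82
tcp_pos: [0.5325, 0.2289, 0.0091]
ee_rot: [-0.0, 0.791, 0.611, -0.0]
contact_force: [0.4, -0.6, -0.4]
finger_gap: 0.0654
finger_force: 0.0
```

```bash
python3 go.py .5325 .2287 .009 -14.5
```

```text
8.825 [0.5325 0.2289 0.0091] [ 0.4 -0.6 -0.4] 0.0654 tooly -14.61
rot [-0.0004  0.0003 -0.0018] shift [-0.0002  0.0001  0.0001]
```

Request:
servo_tool(plan=[[[0, 0, 0, 0, 0, 0, 70], [0, 0, 0, 0, 0, 0, 80], [0, 0, 0, 0, 0, 0, 90], [0, 0, 0, 0, 0, 0, 98], [0, 0, 0, 0, 0, 0, 105], [0, 0, 0, 0, 0, 0, 112], [0, 0, 0, 0, 0, 0, 119], [0, 0, 0, 0, 0, 0, 126]]], newtons=20)

```text
t: 9.82
tcp_pos: [0.5327, 0.2289, 0.0096]
ee_rot: [0.0, 0.791, 0.611, 0.0]
contact_force: [0.4, -0.4, 1.5]
finger_gap: 0.0472
finger_force: 21.4
```

Request:
servo_tool(plan=[[[0, 0, 0, 0, 0, 0, 140], [0, 0, 0, 0, 0, 0, 160], [0, 0, 0, 0, 0, 0, 180], [0, 0, 0, 0, 0, 0, 180]]])

```text
t: 10.32
tcp_pos: [0.5327, 0.2289, 0.0096]
ee_rot: [0.0, 0.791, 0.611, 0.0]
contact_force: [-1.0, -1.3, 3.4]
finger_gap: 0.0469
finger_force: 21.6
```

Request:
servo_tool(plan=[[[0, 0, 0, 0, 0, -0.002, 180], [0, 0, 0, 0, 0, -0.006, 180], [0, 0, 0, 0, 0, -0.01, 180], [0, 0, 0, 0, 0, -0.015, 180], [0, 0, 0, 0, 0, -0.02, 180], [0, 0, 0, 0, 0, -0.025, 180], [0, 0, 0, 0, 0, -0.03, 180]]])

```text
t: 11.2
tcp_pos: [0.5327, 0.2289, 0.0399]
ee_rot: [0.0, 0.791, 0.611, 0.0]
contact_force: [-0.1, 0.0, -0.8]
finger_gap: 0.0467
finger_force: 21.0
```

Request:
servo_tool(plan=[[[0, 0, 0, 0, 0, -0.01, 180], [0, 0, 0, 0, 0, -0.03, 180], [0, 0, 0, 0, 0, -0.05, 180], [0, 0, 0, 0, 0, -0.07, 180], [0, 0, 0, 0, 0, -0.09, 180], [0, 0, 0, 0, 0, -0.11, 180], [0, 0, 0, 0, 0, -0.12, 180], [0, 0, 0, 0, 0, -0.12, 180]]])

```text
t: 12.2
tcp_pos: [0.5329, 0.229, 0.1602]
ee_rot: [0.0, 0.791, 0.611, 0.001]
contact_force: [-0.4, -0.3, -2.3]
finger_gap: 0.0466
finger_force: 21.2
```

```bash
python3 go.py .5008 -.2017 .12 12.97
```

```text
12.2 [0.5329 0.229  0.1602] [-0.4 -0.3 -2.3] 0.0466 tooly -14.62
rot [ 0.0011 -0.0005 -0.4815] shift [-0.4249  0.0776  0.04  ]
```

Request:
servo_tool(plan=[[[0, 0, 0, -0.015, 0.003, 0, 180], [0, 0, -0.04, -0.045, 0.008, 0, 180], [0, 0, -0.1, -0.08, 0.015, 0, 180], [0, 0, -0.16, -0.12, 0.022, 0, 180], [0, 0, -0.22, -0.16, 0.03, 0, 180], [0, 0, -0.28, -0.2, 0.037, 0, 180], [0, 0, -0.34, -0.24, 0.044, 0, 180], [0, 0, -0.4, -0.28, 0.051, 0, 180]]])

```text
t: 13.2
tcp_pos: [0.5101, -0.0572, 0.1587]
ee_rot: [-0.001, 0.654, 0.757, -0.001]
contact_force: [-0.1, -0.4, -2.2]
finger_gap: 0.0471
finger_force: 21.1
```

```bash
python3 go.py .5008 -.2017 .12 12.97
```

```text
13.2 [ 0.5101 -0.0572  0.1587] [-0.1 -0.4 -2.2] 0.0471 tooly 8.39
rot [-0.0019 -0.0001 -0.08  ] shift [-0.1416 -0.0302  0.0387]
```

Request:
servo_tool(plan=[[[0, 0, -0.03, -0.035, -0.007, 0, 180], [0, 0, -0.06, -0.07, -0.014, 0.01, 180], [0, 0, -0.08, -0.1, -0.021, 0.02, 180], [0, 0, -0.08, -0.125, -0.026, 0.03, 180], [0, 0, -0.08, -0.142, -0.03, 0.038, 180], [0, 0, -0.08, -0.142, -0.03, 0.038, 180]]])

```text
t: 13.95
tcp_pos: [0.501, -0.2009, 0.1205]
ee_rot: [-0.001, 0.624, 0.781, -0.001]
contact_force: [-0.6, 0.2, -1.7]
finger_gap: 0.0467
finger_force: 21.1
```

```bash
python3 go.py .5008 -.2017 .045 12.97
python3 - <<'E'
from h import *
im,P=look('wrist'); save(im,'w2.png'); z=P[...,2]
hsv=cv2.cvtColor(im,cv2.COLOR_RGB2HSV)
from m import rect
reg=(P[...,0]>.38)&(P[...,0]<.62)&(P[...,1]<-.07)&(P[...,1]>-.32)
f=reg&(z>.046)&(z<.062)&(hsv[...,2]<90); f=cv2.morphologyEx(f.astype(np.uint8),cv2.MORPH_OPEN,np.ones((3,3)))>0
print('fence',f.sum(),rect(P,f))
g=(hsv[...,0]>45)&(hsv[...,0]<80)&(hsv[...,1]>120)&(z>.02)&(z<.04); print('bed',rect(P,g),np.nanmedian(z[g]))
E
```

```text
13.95 [ 0.501  -0.2009  0.1205] [-0.6  0.2 -1.7] 0.0467 tooly 12.75
rot [-0.002  -0.0008 -0.0038] shift [-0.0008 -0.0002  0.0755]
fence 3199 (((547.8425903320312, -156.65936279296875), (12.690776824951172, 132.0624542236328), 13.101045608520508), array([[ 526.6951 ,  -93.78511],
       [ 556.6296 , -222.41023],
       [ 568.99005, -219.53362],
       [ 539.0556 ,  -90.90849]], dtype=float32))
bed (((487.8463439941406, -205.02658081054688), (127.32207489013672, 199.050537109375), 12.874856948852539), array([[ 403.60934 , -122.188576],
       [ 447.96225 , -316.23477 ],
       [ 572.0834  , -287.8646  ],
       [ 527.73047 ,  -93.81839 ]], dtype=float32)) 0.030692874853942398
```

View pics/w2.png

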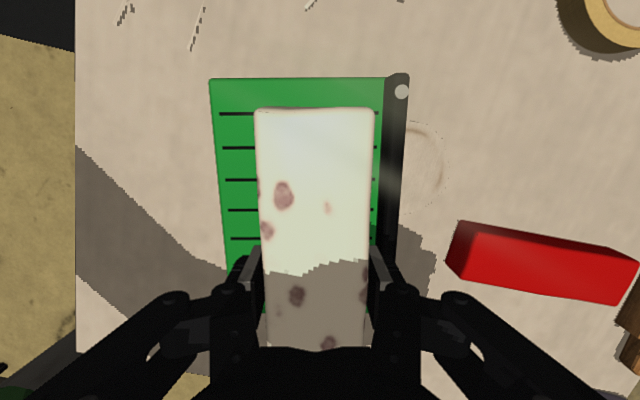

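The bar is held level over the green bed, parallel to the fence at (395,170), and the fence fix agrees with the top view. Lowering now.

Request:
servo_tool(plan=[[[0, 0, -0.004, -0.001, 0, 0.02, 180], [0, 0, -0.004, -0.001, 0, 0.04, 180], [0, 0, -0.004, -0.001, 0, 0.055, 180], [0, 0, -0.004, -0.001, 0, 0.065, 180], [0, 0, -0.004, -0.001, 0, 0.071, 180], [0, 0, -0.004, -0.001, 0, 0.075, 180], [0, 0, -0.004, -0.001, 0, 0.077, 180], [0, 0, -0.004, -0.001, 0, 0.079, 180]]])

```text
t: 15.0
tcp_pos: [0.5026, -0.2008, 0.0427]
ee_rot: [0.0, 0.622, 0.783, 0.0]
contact_force: [-0.8, -0.3, -1.9]
finger_gap: 0.0468
finger_force: 21.2
```

Request:
servo_tool(plan=[[[0, 0, 0, 0, 0, 0.001, 180], [0, 0, 0, 0, 0, 0.002, 180], [0, 0, 0, 0, 0, 0.003, 180], [0, 0, 0, 0, 0, 0.004, 180]]])

```text
t: 15.5
tcp_pos: [0.5025, -0.2007, 0.0385]
ee_rot: [0.0, 0.622, 0.783, 0.0]
contact_force: [-0.2, -0.5, -1.7]
finger_gap: 0.0471
finger_force: 21.2
```

Request:
servo_tool(plan=[[[0, 0, 0, 0, 0, 0.0005, 180], [0, 0, 0, 0, 0, 0.001, 180], [0, 0, 0, 0, 0, 0.0015, 180], [0, 0, 0, 0, 0, 0.002, 180]]])

```text
t: 16.0
tcp_pos: [0.5024, -0.2007, 0.0366]
ee_rot: [0.0, 0.622, 0.783, -0.0]
contact_force: [-0.8, 0.9, 7.2]
finger_gap: 0.0472
finger_force: 22.2
```

Request:
servo_tool(plan=[[[0, 0, 0, 0, 0, 0, 110], [0, 0, 0, 0, 0, 0, 95], [0, 0, 0, 0, 0, 0, 80], [0, 0, 0, 0, 0, 0, 75], [0, 0, 0, 0, 0, 0, 75]]])

```text
t: 16.62
tcp_pos: [0.5024, -0.2007, 0.0365]
ee_rot: [-0.0, 0.622, 0.783, -0.0]
contact_force: [-0.1, 1.2, 0.2]
finger_gap: 0.0608
finger_force: 0.0
```

Request:
servo_tool(plan=[[[0, 0, 0, 0, 0, -0.005, 75], [0, 0, 0, 0, 0, -0.02, 75], [0, 0, 0, 0, 0, -0.05, 75], [0, 0, 0, 0, 0, -0.09, 120], [0, 0, 0, 0, -0.03, -0.13, 255], [0, 0, 0, 0, -0.06, -0.15, 255], [0, 0, 0, 0, -0.06, -0.15, 255], [0, 0, 0, 0, -0.06, -0.15, 255]]])

```text
t: 17.62
tcp_pos: [0.4445, -0.2144, 0.1871]
ee_rot: [0.001, 0.622, 0.783, 0.0]
contact_force: [-0.2, -0.2, 1.3]
finger_gap: 0.0001
finger_force: 0.0
```

```bash
cat > chk.py <<'E'
import sys
from bars import *
im,P=look('wrist'); save(im,sys.argv[1]); z=P[...,2]; hsv=cv2.cvtColor(im,cv2.COLOR_RGB2HSV)
ex=np.array([np.cos(np.radians(12.97)),np.sin(np.radians(12.97))]); ff=np.array([549.2,-190.5])
reg=(P[...,0]>.38)&(P[...,0]<.62)&(P[...,1]<-.07)&(P[...,1]>-.32)
m=reg&(z>.058)&(z<.07)&(hsv[...,2]>40); m=cv2.morphologyEx(m.astype(np.uint8),cv2.MORPH_OPEN,np.ones((5,5)))
k,l,s,c=cv2.connectedComponentsWithStats(m); i=1+np.argmax(s[1:,4]); r,b=rect(P,l==i)
d=np.array(r[0])-ff; print('bar',r,s[i],'in fence frame',d@ex,d@np.array([-ex[1],ex[0]]),'z',np.nanmedian(z[l==i]))
f=reg&(z>.046)&(z<.0575)&(hsv[...,2]<90); f=cv2.morphologyEx(f.astype(np.uint8),cv2.MORPH_OPEN,np.ones((3,3)))>0
r,b=rect(P,f); print('fence',r,b.round(1).tolist())
E
python3 chk.py w3.png; python3 go.py
```

```text
bar ((501.4842529296875, -199.72227478027344), (46.588619232177734, 149.43643188476562), 13.138392448425293) [ 351  110   60  159 7990] in fence frame -48.56826448738602 1.7223690905917977 z 0.06457365205680668
fence ((554.7095947265625, -189.00247192382812), (11.864466667175293, 196.5485382080078), 13.057869911193848) [[526.7000122070312, -94.5999984741211], [571.0999755859375, -286.1000061035156], [582.7000122070312, -283.3999938964844], [538.2999877929688, -91.9000015258789]]
17.675 [ 0.4447 -0.2141  0.1866] [ 0.2  0.1 -0.3] 0.0001 tooly 13.14
```

View pics/w3.png

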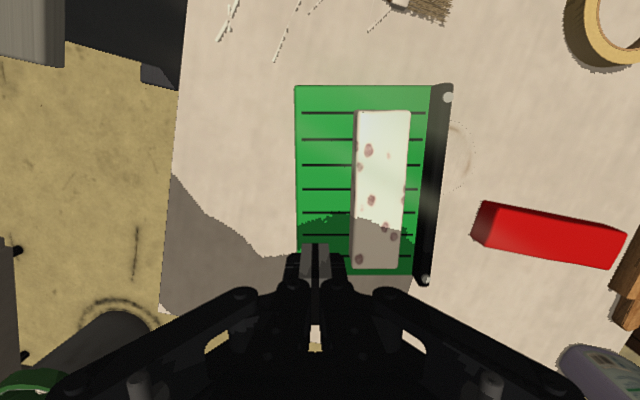

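The bar lies flat on the bed at (382,190), 25 mm short of the fence and parallel to it. The shut fingers are behind it, so I'll lower them and push it to the fence.

Request:
servo_tool(plan=[[[0, 0, 0, 0, 0, 0.05, 255], [0, 0, 0, 0, 0, 0.1, 255], [0, 0, 0, 0, 0, 0.13, 255], [0, 0, 0, 0, 0, 0.145, 255], [0, 0, 0, 0, 0.003, 0.149, 255], [0, 0, 0, 0, 0.006, 0.149, 255], [0, 0, 0, 0, 0.009, 0.149, 255], [0, 0, 0, 0, 0.011, 0.149, 255]]])

```text
t: 18.68
tcp_pos: [0.4553, -0.212, 0.0381]
ee_rot: [0.001, 0.622, 0.783, 0.0]
contact_force: [-0.1, 0.1, 0.2]
finger_gap: -0.0002
finger_force: 0.0
```

Request:
servo_tool(plan=[[[0, 0, 0, 0, 0.002, 0, 255], [0, 0, 0, 0, 0.004, 0, 255], [0, 0, 0, 0, 0.006, 0, 255], [0, 0, 0, 0, 0.008, 0, 255], [0, 0, 0, 0, 0.01, 0, 255], [0, 0, 0, 0, 0.012, 0, 255], [0, 0, 0, 0, 0.014, 0, 255], [0, 0, 0, 0, 0.016, 0, 255]]])

```text
t: 19.68
tcp_pos: [0.4702, -0.2082, 0.0375]
ee_rot: [-0.0, 0.622, 0.783, -0.0]
contact_force: [-1.0, -1.0, -0.2]
finger_gap: -0.0003
finger_force: 0.4
```

Request:
servo_tool(plan=[[[0, 0, 0, 0, 0.002, 0, 255], [0, 0, 0, 0, 0.004, 0, 255], [0, 0, 0, 0, 0.006, 0, 255], [0, 0, 0, 0, 0.008, 0, 255], [0, 0, 0, 0, 0.01, 0, 255], [0, 0, 0, 0, 0.012, 0, 255], [0, 0, 0, 0, 0.014, 0, 255]]])

```text
t: 20.55
tcp_pos: [0.484, -0.205, 0.0375]
ee_rot: [-0.0, 0.622, 0.783, -0.0]
contact_force: [-1.2, -0.1, -0.5]
finger_gap: 0.0001
finger_force: 0.3
```

Request:
servo_tool(plan=[[[0, 0, 0, 0, 0.001, 0, 255], [0, 0, 0, 0, 0.002, 0, 255], [0, 0, 0, 0, 0.003, 0, 255], [0, 0, 0, 0, 0.004, 0, 255], [0, 0, 0, 0, 0.005, 0, 255]]])

```text
t: 21.18
tcp_pos: [0.4888, -0.2038, 0.0375]
ee_rot: [-0.0, 0.622, 0.783, -0.0]
contact_force: [-0.8, 0.8, -0.3]
finger_gap: -0.0001
finger_force: 0.4
```

Request:
servo_tool(plan=[[[0, 0, 0, 0, 0.0007, 0, 255], [0, 0, 0, 0, 0.0014, 0, 255], [0, 0, 0, 0, 0.002, 0, 255], [0, 0, 0, 0, 0.0025, 0, 255]]])

```text
t: 21.68
tcp_pos: [0.4902, -0.2035, 0.0374]
ee_rot: [-0.001, 0.622, 0.783, -0.001]
contact_force: [-5.1, -0.9, 2.0]
finger_gap: -0.0003
finger_force: 2.7
```

Request:
servo_tool(plan=[[[0, 0, 0, 0, 0.0005, 0, 255], [0, 0, 0, 0, 0.001, 0, 255], [0, 0, 0, 0, 0.0015, 0, 255]]])

```text
t: 22.05
tcp_pos: [0.4902, -0.2035, 0.0373]
ee_rot: [-0.001, 0.622, 0.783, -0.002]
contact_force: [-9.0, -2.5, 5.0]
finger_gap: -0.0003
finger_force: 4.5
```

```bash
python3 chk.py w4.png; python3 go.py
```

```text
bar ((519.2335815429688, -164.24142456054688), (46.64739990234375, 88.66787719726562), 13.477502822875977) [  347   107   127   205 21172] in fence frame -23.308409809740713 32.31434745422751 z 0.06456282597427294
fence ((527.1068115234375, -148.53018188476562), (114.22203063964844, 90.7572021484375), 82.81391143798828) [[474.8999938964844, -199.5], [565.0, -210.89999389648438], [579.2999877929688, -97.5], [489.20001220703125, -86.19999694824219]]
22.1 [ 0.4902 -0.2035  0.0373] [-8.4 -1.1  3.6] 0.0 tooly 13.07
```

The tool has stalled with the force rising to 9 N, and the bar reads flush at x = -23.3 mm. I'll back off and check.

Request:
servo_tool(plan=[[[0, 0, 0, 0, -0.003, 0, 255], [0, 0, 0, 0, -0.015, 0, 255], [0, 0, 0, 0, -0.035, -0.02, 255], [0, 0, 0, 0, -0.04, -0.07, 255], [0, 0, 0, 0, -0.04, -0.12, 255], [0, 0, 0, 0, -0.04, -0.15, 255], [0, 0, 0, 0, -0.04, -0.15, 255]]])

```text
t: 22.98
tcp_pos: [0.4546, -0.2128, 0.1897]
ee_rot: [0.003, 0.622, 0.783, 0.0]
contact_force: [-0.4, -0.2, -0.0]
finger_gap: -0.0001
finger_force: 0.0
```

```bash
python3 chk.py w5.png
python3 - <<'E'
from m import *
im,P=look('top'); save(im,'top9.png'); z=P[...,2]; box=np.zeros(z.shape,bool); box[130:270,160:285]=1
m=cv2.morphologyEx((box&(z>.028)&(z<.046)).astype(np.uint8),cv2.MORPH_OPEN,np.ones((5,5)))>0
print('pan bar',rect(P,m)[0],np.nanmedian(z[m]))
E
```

```text
bar ((525.9542846679688, -194.60244750976562), (46.91209411621094, 150.3020782470703), 12.96221923828125) [ 365  109   61  158 7862] in fence frame -23.573420808551454 1.2195032805082624 z 0.0645678866639616
fence ((531.8164672851562, -194.53421020507812), (58.62226486206055, 196.8878631591797), 12.950129508972168) [[481.20001220703125, -105.19999694824219], [525.2999877929688, -297.0], [582.4000244140625, -283.8999938964844], [538.2999877929688, -92.0]]
pan bar ((612.1406860351562, 208.84454345703125), (150.8175811767578, 47.290679931640625), 75.08332061767578) 0.038342474290772144
```

View pics/w5.png

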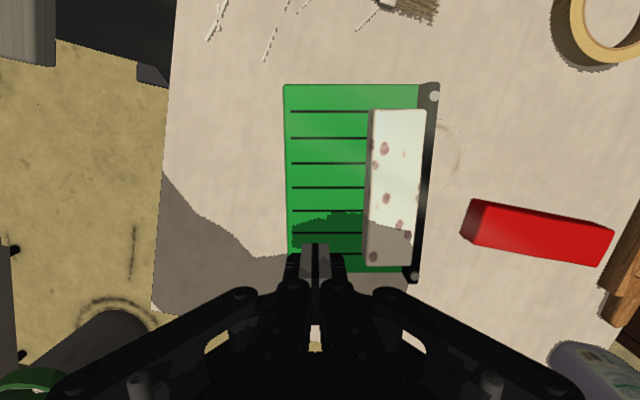

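The bar at (396,188) is flush and parallel along the fence at (428,180). It measures x = -23.6 mm, y = +1.2 mm, with about 0.01° between bar and fence. The other bar is still in the pan and the tool is clear, so I'm handing in.

```bash
python3 -c "
from bench import env
print(env.finish_job())"
```

```text
the job is handed in; nothing more can be done
None
```

The job is handed in: one white bar lies flat and flush along the fence on the green bed, the other is still on the pan floor, and I kept clear of the brush and tape; no verdict was returned.

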